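Square a printing block into the registration corner

ROBOT

A 7-joint arm with a two-finger parallel gripper is mounted at the origin on the work surface. World frame = base frame: x ahead of the robot, y to its left, z up, the work surface at z = 0. Lengths are in m, angles in rad, forces in N, time in s.
With the tool pointing down it reaches from about 0.425 to 0.825 m from the base axis. Payload 3.6 kg.
Tool frame: the origin (TCP) lies on the centre line of the jaws, within the pads' length; the fingertips stand manip.tips_ahead ahead of it and the grasp point (between the pads) lies 5 mm behind it (manip.tips_ahead is the distance from the TCP to the fingertips, in m); z points along the fingers, y is the line along which they close (so a half turn about z gives the same grasp; the last joint's range is limited). The gripper opens to 85 mm and grips with 20 to 120 N. Pads are 22 mm wide; open, the fingers measure 114 mm over their backs; the gripper's body (76 mm by 85 mm) begins 54 mm behind the grasp point. The pads swing forward as they close: fully open they stand 13 mm farther back than shut.
Start: joints at [1.222, 0.615, -0.013, 1.423, 0.008, 1.103, -0.04], TCP at [0.206, -0.617, 0.245] pointing down, gripper open.
Joint ranges: [-3.12, 3.12], [-0.3, 2.06], [-1.34, 1.32], [0.26, 2.42], [-1.36, 4.5], [0.01, 1.98], [-2.84, 2.84]. Speed limits (rad/s): [2.79, 2.79, 3.14, 3.14, 3.14, 3.14, 3.14].

INTERFACE

Orientations are given as a unit quaternion [w, x, y, z].
In Python, from plant import manip gives the robot as it stands.
- The arm moves only by the shell command python3 -m creep 'ROWS' [OPENING]. ROWS is JSON, a list of rows, each an object with "slide": the shift along the tool's x, y, z in m, a list of three; "spin": the turn about the tool's z in rad. In form: [{"slide": [x, y, z], "spin": spin}, ...]. A call has 1 to 20 rows; each row shifts and turns the commanded pose from where the row before left it, along the tool's axes as they then stand; what a row does not reach is not made up. A row lasts 1/10 s, in which the tool goes at most 50 mm and 8.59 degrees, less where a joint would pass 70% of its speed; a pose out of reach is approached as far as the arm can. A call is refused whole if a number of a shift passes 0.05 or a number of a turn 0.15, either way. A call with a gripper value outside its range is refused whole. OPENING is the opening, from 0 (shut) to 1 (fully open), set as the call begins (- or left out, the last holds). The fingers move at their own pace and stop on an object; the grip force is fixed at half the most. Time passes only in rows, so rows that do not move let the fingers close. It gives the time, the measured TCP pose, the force, the opening and the grip force at its end, in the units of the state.
- manip.get_obs(): the state, without advancing time (a new reading comes with each control period).
- manip.camera(name): name is "side" or "top" or "wrist"; returns (picture, depth): 420x560x3 uint8, red, green, blue; 420x560 float32, m along the optical axis (not along the pixel's ray), 0 where there is no reading.
- manip.get_calibration(name): a dict with "fx", "fy", "cx", "cy" (pixels), "k1" (the pictures are not rectified: a ray, as slopes to the right and down, at radius r is drawn at 1 + k1 r^2 times it, then the intrinsics apply), "pose" (4x4, takes a point from camera to world coordinates). Camera axes: x right, y up, looking along -z (the intrinsics and any distortion apply to the point x, -y, -z); pixel columns grow to the right and rows downward; lengths in m; the calibration is good to about 2 mm. A picture is of the moment at which its call begins: read the wrist's pose just before it. get_calibration takes no time and is no camera call; for the wrist camera it gives the pose at the moment of the call.
- manip.sign_off(): hands the job in; it is judged then, once.
Trained networks look in the newest picture that a camera, given by its name, has taken for a name from the list of things; names that differ only in an ending like _2 or _b are one class to them, and where a whole thing is asked for, a point or a joint stands for the part that bears it (a point fixed in the world has none). Each returns a list of dicts, best first, with "conf" (0 to 1); they miss things now and then, are a little off and sometimes report something else, mostly with a low value. They report only what shows in the picture. A call takes as long as a camera call. They do not tell look-alikes from the thing itself.
- manip.spot_in(camera, target): "at" ([x, y, z] in m, in the coordinates of the camera as it stood for that picture, good to about 4 mm: the middle of the surface that is visible of it).
- manip.trace(camera, target): "pixels" (420x560 bool, what is visible of it).
The state is a dict: "t": time; "joint_positions": joint angles; "joint_vel": joint speeds; "joint_torque": joint torques, N m; "position": TCP position; "tool_rot": TCP orientation; "ft_force": force on the tool from outside, world axes, zero at the start; "wrist_torque": the same for the moment, N m; "grip_width": finger opening in m; "grasp_force": force on a finger pad.
Only numpy, scipy, OpenCV 4.12 (cv2) and the standard library are available. Lean on these libraries where they do the work, as an engineer would, in place of code of your own. Each camera call takes 0.05 s, during which the arm holds its last target. There are 200 camera calls.

TASK

Lift the oblong hand printing block off the freely spinning turntable and set it flat on the registration board in the corner between the two metal stops, its long side flush along the long stop and its end against the short stop. Press it firmly against both stops at once and finish like that, still gripping it and pushing into the corner. The square and the round block stay standing on the turntable, and nothing else on the table is to be knocked or shifted.

Things in the scene. Friction and masses are not known exactly. Their poses are not given: they have to be found in the camera images.
- long_block: Oblong wooden printing block, the one to move, 120 g or so (84 to 156 g). Foot 84 (x) x 48 (y) x 24 mm high; on it, centred and running along x, an upright grip ridge 60 mm long (x), 24 mm wide (y), from 24 to 62 mm above the underside. Origin: centre of the underside; z up. Same wood as the other two. It may face either way round in the corner.
- square_block: Wooden block to leave on the turntable: foot 58 x 58 x 24 mm, with a ridge 44 x 24 mm up to 62 mm. Origin: centre of the underside.
- round_block: Wooden block to leave on the turntable: round foot of 62 mm diameter, 24 mm high, with a round knob of 26 mm diameter up to 60 mm. Origin: centre of the underside.
- turntable: Foot of the plywood turntable, fixed to the table; origin on the spin axis at table height. Its platter, 310 mm in diameter, carries the three blocks about 95 mm from the axis; its top is 30 mm above the table.
- platter (a joint): Angle of the platter about the vertical (rad). It stands still at first and spins freely either way at the lightest push, with no motor, brake or detent.
- board: Plywood registration board, fixed to the table, 240 (x) x 200 (y) x 12 mm thick. Origin: centre of the underside, at table height; z up. It carries the two stops. It lies on the other side of the robot's midline from the turntable; the two change sides from run to run.
- stop_long: Long aluminium stop bar fixed on the board along its x axis, 170 (x) x 18 (y) x 16 mm high, near the board's +y edge. Origin: centre of its underside, on the board's top. Its working face is its -y side (9 mm from its centre line). Rigid.
- stop_short: Short aluminium stop bar fixed on the board along its y axis, 18 (x) x 110 (y) x 16 mm high, near the board's +x edge. Origin: centre of its underside, on the board's top. Its working face is its -x side (9 mm from its centre line). Rigid.
- corner (a point): Inner corner where the working faces of the two stops meet, on the board's top face (12 mm above the table), with the board's axes. The free area lies towards -x and -y: a block fully home has its origin 42 mm along -x and 24 mm along -y from here, at the same height.
- spool: Bystander: thread spool standing on the table, 40 mm diameter, 42 mm high, between turntable and board. Origin: centre of the underside.
- weight: Bystander: steel weight with a knob, 44 mm diameter, 34 mm high, between turntable and board. Origin: centre of the underside.
- tweezers: Bystander: steel tweezers lying flat on the table nearest the robot, 110 mm long, 5 mm high. Origin: middle of the underside.
- mug: Bystander: white mug, 76 mm diameter, 90 mm high, with a handle, at the left end of the work area. Origin: centre of the underside.
- jar: Bystander: closed glass jar, 60 mm diameter, 80 mm high, at the robot's left. Origin: centre of the underside.
- brush: Bystander: brush with a wooden handle lying flat on the table at the robot's right, 200 mm long (x), 42 mm wide, 20 mm high. Origin: middle of the underside.
Not all that is in view belongs to the job. Leave any purple look-alike of the long_block alone.

How it is judged:
By the outcome, as a careful person would: the job done as asked, in the order asked, and still so for the second after the job is handed in, while the arm keeps its last pose, push and grip.
It also fails if it takes over 48 s, if anything falls off the work surface, if the arm or the gripper's body presses on something with over 40 N, if the wrist force passes 120 N, or if a joint passes its speed limit or range.

## Working session

There is one attempt and no reset: what is moved stays moved. The work goes in short steps, Python scripts to look and compute and a shell command to move; the robot and the scene stay as the last step left them, time stands still between calls to the robot, and variables do not carry over. Pictures are saved under pics/ and viewed, at most 10 in all, crops included, and the job is handed in when it is done.

```bash
mkdir -p pics; ls
cat > h.py <<'E'
import numpy as np, cv2
from plant import manip
def world(cam,p,T=None):
    T=np.array(manip.get_calibration(cam)["pose"]) if T is None else T
    return (T@np.append(p,1))[:3]
def cloud(cam,depth,mask,T=None):
    c=manip.get_calibration(cam); T=np.array(c["pose"]) if T is None else T
    v,u=np.nonzero(mask&(depth>0)); d=depth[v,u]
    xd=(u-c["cx"])/c["fx"]; yd=(v-c["cy"])/c["fy"]; x,y=xd.copy(),yd.copy()
    for _ in range(8):
        f=1+c["k1"]*(x*x+y*y); x,y=xd/f,yd/f
    P=np.c_[x*d,-y*d,-d,np.ones(len(d))]
    return (P@T.T)[:,:3]
def save(n,img): cv2.imwrite("pics/"+n,img[:,:,::-1])
E
python3 - <<'E'
from h import *
o=manip.get_obs(); print({k:np.round(v,3) for k,v in o.items()}, manip.tips_ahead)
T={}
for cam in ["top","side"]:
    im,d=manip.camera(cam); save(cam+"0.png",im); np.savez(cam+"0.npz",im=im,d=d)
    print(cam)
    for n in ["long_block","square_block","round_block","turntable","board","stop_long","stop_short","spool","weight","tweezers","mug","jar","brush"]:
        print(n,[(np.round(world(cam,r["at"]),3).tolist(),round(r["conf"],2)) for r in manip.spot_in(cam,n)][:3])
E
```

```text
pics
{'t': np.float64(0.0), 'joint_positions': array([ 1.222,  0.616, -0.013,  1.425,  0.008,  1.103, -0.04 ]), 'joint_vel': array([ 0.001,  0.002, -0.001, -0.001, -0.001, -0.001,  0.001]), 'joint_torque': array([-0.0000e+00, -4.6921e+01,  2.5900e-01, -1.7103e+01,  1.0000e-02,
        1.0000e-02,  0.0000e+00]), 'position': array([ 0.205, -0.616,  0.244]), 'tool_rot': array([-0.001,  0.987,  0.16 , -0.   ]), 'ft_force': array([-0.236, -0.406, -0.859]), 'wrist_torque': array([0.036, 0.014, 0.067]), 'grasp_force': np.float64(0.0), 'grip_width': np.float64(0.085)} 0.014
top
long_block [([0.231, 0.261, 0.023], 0.69), ([0.292, 0.492, 0.027], 0.6), ([0.285, -0.21, 0.024], 0.56)]
square_block []
round_block [([0.606, 0.182, 0.056], 0.63)]
turntable [([0.531, 0.228, 0.029], 0.88)]
board [([0.526, -0.227, 0.013], 0.88)]
stop_long [([0.539, -0.157, 0.027], 0.84)]
stop_short [([0.621, -0.232, 0.027], 0.53), ([0.645, -0.01, 0.023], 0.4)]
spool [([0.518, 0.005, 0.043], 0.72)]
weight [([0.642, -0.01, 0.023], 0.63), ([0.527, -0.227, 0.013], 0.43)]
tweezers [([0.353, 0.011, -0.0], 0.71)]
mug []
jar [([0.357, 0.389, 0.081], 0.61), ([0.618, -0.229, 0.027], 0.32)]
brush [([0.517, -0.519, 0.02], 0.79)]
side
long_block [([0.286, -0.188, 0.02], 0.95), ([0.293, 0.513, 0.022], 0.83), ([0.236, 0.281, 0.029], 0.78)]
square_block [([0.518, 0.338, 0.048], 0.59)]
round_block [([0.604, 0.2, 0.055], 0.73), ([0.645, 0.008, 0.023], 0.15)]
turntable [([0.527, 0.264, 0.027], 0.66), ([0.604, 0.199, 0.054], 0.41)]
board [([0.523, -0.202, 0.012], 0.96)]
stop_long [([0.537, -0.148, 0.023], 0.58), ([0.517, -0.201, 0.011], 0.31)]
stop_short []
spool [([0.521, 0.02, 0.028], 0.8)]
weight [([0.518, 0.336, 0.048], 0.73), ([0.646, 0.009, 0.024], 0.6)]
tweezers [([0.351, 0.014, 0.003], 0.73)]
mug [([0.522, 0.496, 0.058], 0.67)]
jar [([0.356, 0.41, 0.057], 0.59)]
brush [([0.51, -0.509, 0.013], 0.65)]
```

View pics/top0.png

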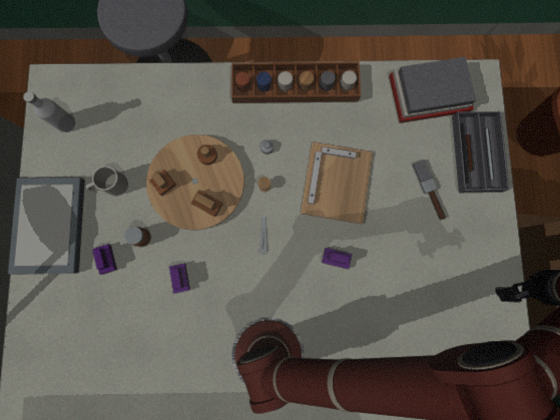

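View pics/side0.png

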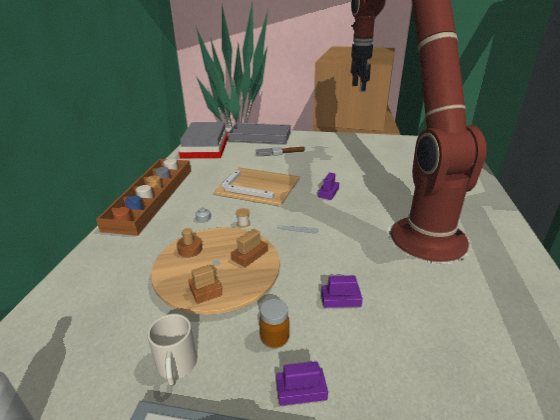

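The top view shows the oblong block on the platter at about (207,203), the square at (162,182), the round at (207,154), the stops' corner at about (318,150), and three purple look-alikes off the platter. I'll measure the block and stops from depth.

```bash
cat > m.py <<'E'
from h import *
def rect(P):
    r=cv2.minAreaRect((P[:,:2]*1000).astype(np.float32)); return np.round(r[0],1),np.round(r[1],1),round(r[2],1)
for cam in ["top","side"]:
    z=np.load(cam+"0.npz"); d=z["d"]; P=cloud(cam,d,np.ones_like(d,bool))
    near=lambda c,r:np.hypot(P[:,0]-c[0],P[:,1]-c[1])<r
    print(cam)
    for n,c in dict(long=(.48,.20),square=(.518,.335),rnd=(.605,.19)).items():
        for lo,hi in ((.082,.1),(.048,.062)):
            q=P[near(c,.075)&(P[:,2]>lo)&(P[:,2]<hi)]
            print(n,lo,len(q), *(rect(q) if len(q)>5 else ()), np.round(np.median(q,0),4))
    q=P[near((.55,-.22),.16)&(P[:,2]>.021)&(P[:,2]<.035)]
    print("stops",len(q),rect(q),np.median(q[:,2]))
    np.save(cam+"_stops.npy",q)
    q=P[near((.53,-.227),.17)&(P[:,2]>.007)&(P[:,2]<.035)]; print("board",rect(q),np.median(q[:,2]))
    q=P[near((.53,.228),.18)&(P[:,2]>.02)&(P[:,2]<.038)];print("platter",cv2.minEnclosingCircle((q[:,:2]*1000).astype(np.float32)),np.median(q[:,2]))
E
python3 m.py
python3 - <<'E'
from h import *
im=np.load("top0.npz")["im"]
a=cv2.resize(im[130:240,130:260],None,fx=4,fy=4,interpolation=2)[:, :400*2]
b=cv2.resize(im[130:240,290:385],None,fx=4,fy=4,interpolation=2)
save("crop0.png",np.hstack([a[:,:420],b[:,:380]]))
E
```

```text
top
long 0.082 165 [458.5 182.2] [60.6 24. ] 59.6 [0.4574 0.181  0.0919]
long 0.048 239 [458.2 181.7] [83.6 48.1] 59.9 [0.452  0.1758 0.0544]
square 0.082 133 [525.5 321.9] [47. 26.] 36.6 [0.5235 0.3221 0.0919]
square 0.048 236 [525.4 322.3] [62.9 60.8] 36.9 [0.5223 0.3169 0.0541]
rnd 0.082 57 [615.  183.3] [24.2 23.5] 12.1 [0.6132 0.183  0.0899]
rnd 0.048 220 [613.9 183.8] [59.5 59.9] 40.6 [0.6074 0.1794 0.0544]
stops 508 (array([ 541.2, -210.8]), array([127.3, 188.7]), 79.2) 0.02856482134667282
board (array([ 534.6, -214.4]), array([301.5, 283.3]), 63.7) 0.01284976483489042
platter ((533.4218139648438, 224.83529663085938), 156.2644805908203) 0.030327392511158235
side
long 0.082 207 [458.  186.7] [60.2 24.2] 59.6 [0.4573 0.1913 0.0908]
long 0.048 296 [458.4 185.9] [85.3 48.6] 59.8 [0.453  0.2046 0.0538]
square 0.082 210 [524.8 324.3] [42.2 25.4] 37.8 [0.5236 0.3273 0.091 ]
square 0.048 331 [524.4 324.8] [56.8 60.5] 37.0 [0.5177 0.3373 0.0535]
rnd 0.082 73 [614.3 187.8] [25.3 23.4] 75.4 [0.6136 0.1912 0.0888]
rnd 0.048 242 [611.9 190.4] [58.3 55.2] 29.8 [0.6063 0.1972 0.0537]
stops 320 (array([ 569.6, -177.1]), array([102.2, 222.4]), 47.3) 0.026990374533409356
board (array([ 529. , -224.2]), array([205.4, 242.2]), 79.2) 0.011844921562475297
platter ((532.2427368164062, 225.96246337890625), 156.2779541015625) 0.029706771430334067
```

View pics/crop0.png

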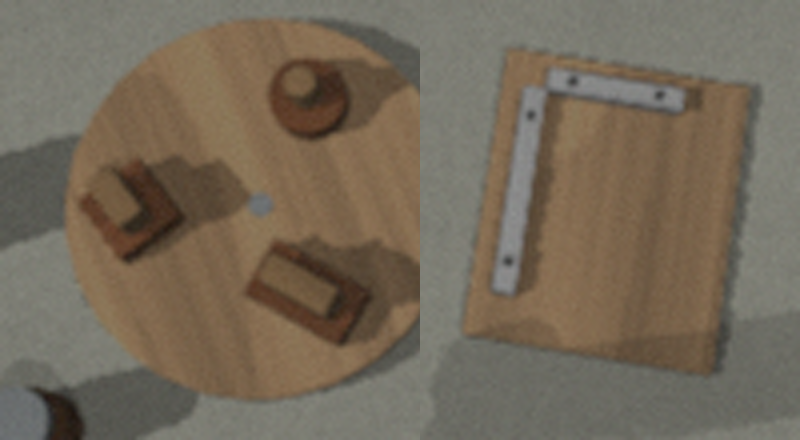

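The crop confirms it: the ridge runs along yaw ≈ 60°, and the board's x axis points up in the image at about -11°. Next I'll fit the stops precisely and plan the approach.

```bash
cat >> h.py <<'E'
def yaw(o):
    w,x,y,z=o["tool_rot"]; return np.degrees(np.arctan2(2*(x*y+w*z),1-2*(y*y+z*z)))
def slide(target,o=None,y=None):
    o=o or manip.get_obs(); y=np.radians(yaw(o) if y is None else y); d=np.array(target)-o["position"]
    return np.round([d[0]*np.cos(y)+d[1]*np.sin(y), d[0]*np.sin(y)-d[1]*np.cos(y), -d[2]],4)
E
python3 - <<'E'
from h import *
from scipy.optimize import minimize
o=manip.get_obs(); print("yaw",yaw(o)); 
print(slide((.555,-.197,.245)), slide((.458,.184,.235)))
for cam in ["top","side"]:
    q=np.load(cam+"_stops.npy")
    z=np.load(cam+"0.npz")["d"]
    # fit L: corner(cx,cy), yaw ; long bar: along -x, y in 0..18 ; short bar: x in 0..18
    def loc(p):
        c,s=np.cos(p[2]),np.sin(p[2]); d=q[:,:2]-p[:2]; return np.c_[d[:,0]*c+d[:,1]*s,-d[:,0]*s+d[:,1]*c]
    def cost(p):
        l=loc(p); a=np.abs(l[:,1]-.009); b=np.abs(l[:,0]-.009)
        return np.minimum(np.maximum(np.minimum(a,b)-.008,0),.01).sum()*1000 + np.minimum(np.minimum(a,b),.015).sum()*10
    best=min((minimize(cost,(x,y,np.radians(t)),method="Nelder-Mead",options=dict(xatol=1e-6,fatol=1e-6,maxiter=4000)) for x in (.59,.61,.63) for y in (-.19,-.17,-.15) for t in (-14,-10,-7)),key=lambda r:r.fun)
    l=loc(best.x); print(cam,best.x[:2],np.degrees(best.x[2]),best.fun)
    L=l[(abs(l[:,1]-.009)<.015)&(l[:,0]<-.03)]; S=l[(abs(l[:,0]-.009)<.015)&(l[:,1]<-.03)]
    for n,A in (("L",L),("S",S)): print(n,len(A),np.percentile(A,[2,50,98],axis=0).round(4).tolist() if len(A) else "")
E
```

```text
yaw 18.436430167580575
[ 4.642e-01 -2.876e-01  3.000e-04] [ 0.4927 -0.6797  0.0103]
top [ 0.62329165 -0.17956936] -10.407413067573799 84.5488549442357
L 243 [[-0.1667, 0.0], [-0.1012, 0.0089], [-0.0333, 0.0177]]
S 151 [[0.0004, -0.108], [0.0085, -0.0709], [0.0182, -0.0315]]
side [ 0.62340144 -0.17583482] -10.770402256449843 104.07529648569786
L 180 [[-0.1682, -0.0014], [-0.103, 0.0117], [-0.0342, 0.0185]]
S 70 [[-0.0004, -0.1093], [0.0088, -0.0706], [0.0189, -0.0318]]
```

```bash
python3 -m creep '[{"slide":[0.039,-0.024,0],"spin":0},{"slide":[0.039,-0.024,0],"spin":0},{"slide":[0.039,-0.024,0],"spin":0},{"slide":[0.039,-0.024,0],"spin":0},{"slide":[0.039,-0.024,0],"spin":0},{"slide":[0.039,-0.024,0],"spin":0},{"slide":[0.039,-0.024,0],"spin":0},{"slide":[0.039,-0.024,0],"spin":0},{"slide":[0.039,-0.024,0],"spin":0},{"slide":[0.039,-0.024,0],"spin":0},{"slide":[0.039,-0.024,0],"spin":0},{"slide":[0.035,-0.024,0],"spin":0}]' 1
python3 -m creep '[{"slide":[0.003,-0.039,0.001],"spin":0},{"slide":[0.003,-0.039,0.001],"spin":0},{"slide":[0.003,-0.039,0.001],"spin":0},{"slide":[0.003,-0.039,0.001],"spin":0},{"slide":[0.003,-0.039,0.001],"spin":0},{"slide":[0.003,-0.039,0.001],"spin":0},{"slide":[0.003,-0.039,0.001],"spin":0},{"slide":[0.003,-0.039,0.001],"spin":0},{"slide":[0.003,-0.039,0.001],"spin":0},{"slide":[0.003,-0.039,0.001],"spin":0},{"slide":[0,0,0],"spin":-0.145},{"slide":[0,0,0],"spin":-0.145},{"slide":[0,0,0],"spin":-0.145},{"slide":[0,0,0],"spin":-0.145},{"slide":[0,0,0],"spin":-0.145},{"slide":[0,0,0],"spin":0},{"slide":[0,0,0],"spin":0}]'
cat > w.py <<'E'
import sys
from h import *
from m0 import rect
lo,hi,cx,cy=map(float,sys.argv[2:6])
T=np.array(manip.get_calibration("wrist")["pose"]); im,d=manip.camera("wrist"); save(sys.argv[1],im)
P=cloud("wrist",d,np.ones_like(d,bool),T)
q=P[(np.hypot(P[:,0]-cx,P[:,1]-cy)<.075)&(P[:,2]>lo)&(P[:,2]<hi)]
o=manip.get_obs(); print(len(q),rect(q) if len(q)>5 else"",np.median(q,0)); print(o["t"],o["position"],yaw(o),o["ft_force"])
E
sed -n '2,3p' m.py | (echo 'from h import *'; cat) > m0.py; sed -i '/^for/d' m0.py
python3 w.py wr0.png .082 .1 .458 .184; python3 w.py wr1.png .048 .062 .458 .184
```

```text
t: 2.6
position: [0.5562, -0.1947, 0.2456]
tool_rot: [0.0, 0.987, 0.161, 0.001]
ft_force: [0.2, -0.7, 0.5]
grip_width: 0.0854
grasp_force: 0.0
t: 4.3
position: [0.4599, 0.1827, 0.2355]
tool_rot: [-0.0, 0.867, 0.498, 0.0]
ft_force: [-0.3, -0.8, -0.2]
grip_width: 0.0857
grasp_force: 0.0
1732 (array([457.9, 184.8]), array([59. , 23.6]), 60.0) [0.4587465  0.18600653 0.0906587 ]
4.35 [0.45984883 0.18275046 0.23545096] 59.817067288781175 [-0.5043323  -0.44880436  0.04622974]
2150 (array([457.8, 184.1]), array([83. , 48.1]), 59.9) [0.46446928 0.19484144 0.05284966]
4.4 [0.4598107  0.18280867 0.23541999] 59.855779918968814 [ 0.2991001   0.12906347 -0.27654142]
```

View pics/wr0.png

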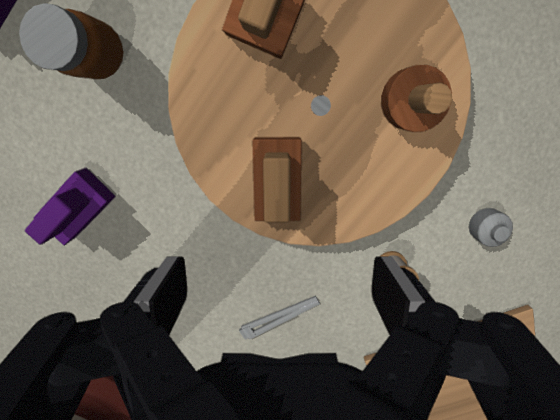

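The wrist view shows the oblong block at (277,180), centred between the fingers and aligned with them. I'll descend and grip.

```bash
python3 -m creep '[{"slide":[0,-0.002,0.025],"spin":0},{"slide":[0,0,0.03],"spin":0},{"slide":[0,0,0.03],"spin":0},{"slide":[0,0,0.025],"spin":0},{"slide":[0,0,0.02],"spin":0},{"slide":[0,0,0.016],"spin":0},{"slide":[0,0,0.012],"spin":0},{"slide":[0,0,0],"spin":0},{"slide":[0,0,0],"spin":0},{"slide":[0,0,0],"spin":0}]' && python3 -m creep '[{"slide":[0,0,0],"spin":0},{"slide":[0,0,0],"spin":0},{"slide":[0,0,0],"spin":0},{"slide":[0,0,0],"spin":0},{"slide":[0,0,0],"spin":0},{"slide":[0,0,0],"spin":0},{"slide":[0,0,0],"spin":0},{"slide":[0,0,0],"spin":0},{"slide":[0,0,0],"spin":0},{"slide":[0,0,0],"spin":0},{"slide":[0,0,0],"spin":0},{"slide":[0,0,0],"spin":0}]' 0
```

```text
t: 5.4
position: [0.4587, 0.1842, 0.0782]
tool_rot: [0.0, 0.866, 0.5, 0.001]
ft_force: [-0.5, 0.0, 0.0]
grip_width: 0.0852
grasp_force: 0.0
t: 6.6
position: [0.4583, 0.1839, 0.0777]
tool_rot: [0.0, 0.866, 0.5, 0.0]
ft_force: [0.0, 0.7, 4.4]
grip_width: 0.0231
grasp_force: 59.7
```

```bash
python3 -m creep '[{"slide":[0,0,-0.005],"spin":0},{"slide":[0,0,-0.01],"spin":0},{"slide":[0,0,-0.015],"spin":0},{"slide":[0,0,-0.02],"spin":0},{"slide":[0,0,-0.02],"spin":0},{"slide":[0,0,-0.02],"spin":0},{"slide":[0,0,-0.015],"spin":0},{"slide":[0,0,-0.005],"spin":0},{"slide":[0,0,0],"spin":0},{"slide":[0,0,0],"spin":0}]' && python3 -m creep '[{"slide":[-0.01,0.01,0],"spin":0},{"slide":[-0.02,0.02,0],"spin":0},{"slide":[-0.026,0.026,0],"spin":0},{"slide":[-0.026,0.026,0],"spin":0},{"slide":[-0.026,0.026,0],"spin":0},{"slide":[-0.026,0.026,0],"spin":0},{"slide":[-0.026,0.026,0],"spin":0},{"slide":[-0.026,0.026,0],"spin":0},{"slide":[-0.026,0.026,0],"spin":0},{"slide":[-0.026,0.026,0],"spin":0},{"slide":[-0.025,0.024,0],"spin":0},{"slide":[-0.02,0.02,0],"spin":0},{"slide":[0,0,0],"spin":0}]' && python3 -m creep '[{"slide":[0,0,0],"spin":0.137},{"slide":[0,0,0],"spin":0.137},{"slide":[0,0,0],"spin":0.137},{"slide":[0,0,0],"spin":0.137},{"slide":[0,0,0],"spin":0.137},{"slide":[0,0,0],"spin":0.137},{"slide":[0,0,0],"spin":0.137},{"slide":[0,0,0],"spin":0.137},{"slide":[0,0,0],"spin":0.137},{"slide":[0,0,0],"spin":0},{"slide":[0,0,0],"spin":0}]'
python3 - <<'E'
from h import *
from m0 import rect
o=manip.get_obs(); print(yaw(o),o["position"])
T=np.array(manip.get_calibration("wrist")["pose"]); im,d=manip.camera("wrist"); save("wr2.png",im)
P=cloud("wrist",d,np.ones_like(d,bool),T)
for lo,hi in ((.15,.172),(.185,.21)):
    q=P[(np.hypot(P[:,0]-.56,P[:,1]+.2025)<.07)&(P[:,2]>lo)&(P[:,2]<hi)]; print(lo,len(q),rect(q) if len(q)>5 else "",np.median(q,0))
im,d=manip.camera("side"); save("side1.png",im)
P=cloud("side",d,np.ones_like(d,bool))
q=P[(np.hypot(P[:,0]-.56,P[:,1]+.2025)<.07)&(P[:,2]>.1)&(P[:,2]<.172)]; print(len(q),rect(q),np.percentile(q[:,2],[1,50,99]))
print("target",slide((.5606,-.2025,.188)))
E
```

```text
t: 7.6
position: [0.4574, 0.1835, 0.1867]
tool_rot: [-0.0, 0.866, 0.5, -0.001]
ft_force: [0.4, -0.2, -1.6]
grip_width: 0.0231
grasp_force: 58.9
t: 8.9
position: [0.5592, -0.2104, 0.1857]
tool_rot: [0.001, 0.869, 0.496, -0.002]
ft_force: [0.1, -0.6, -1.7]
grip_width: 0.0232
grasp_force: 59.0
t: 10.0
position: [0.56, -0.2021, 0.1867]
tool_rot: [-0.0, 0.996, -0.091, -0.001]
ft_force: [0.3, -0.5, -1.6]
grip_width: 0.0228
grasp_force: 59.0
-10.487748934444019 [ 0.56001868 -0.20211631  0.18667576]
0.15 4905 (array([ 580.2, -205.8]), array([48.2, 43.6]), 79.6) [ 0.59100747 -0.20883075  0.16158881]
0.185 9816 (array([ 561.9, -200.6]), array([46.8, 61.7]), 56.4) [ 0.5676974  -0.20315371  0.19959607]
314 (array([ 560.4, -198. ]), array([51. , 84.4]), 78.0) [0.14000629 0.15771689 0.17141474]
target [ 0.0004  0.0002 -0.0011]
```

View pics/wr2.png

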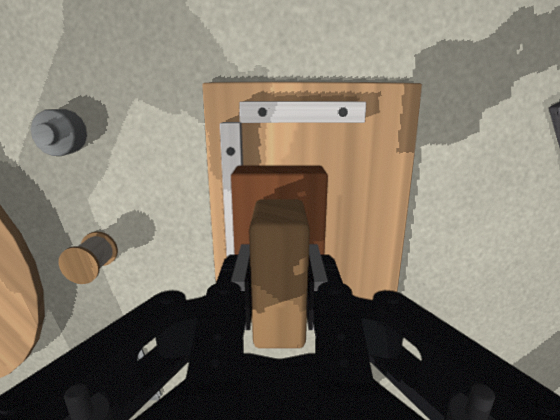

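View pics/side1.png

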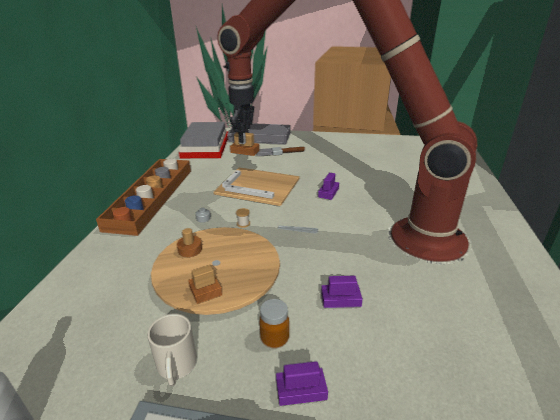

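The wrist view shows the block held squarely over the board, with the short stop at (302,112) and the long stop at (230,190). The side view shows the square and round blocks still standing and the bystanders untouched. I'll lower it now.

```bash
python3 -m creep '[{"slide":[0,0,0.015],"spin":0},{"slide":[0,0,0.02],"spin":0},{"slide":[0,0,0.02],"spin":0},{"slide":[0,0,0.02],"spin":0},{"slide":[0,0,0.02],"spin":0},{"slide":[0,0,0.015],"spin":0},{"slide":[0,0,0.008],"spin":0},{"slide":[0,0,0.004],"spin":0},{"slide":[0,0,0.001],"spin":0},{"slide":[0,0,0],"spin":0},{"slide":[0,0,0],"spin":0}]'; python3 -m creep '[{"slide":[0,0,0.001],"spin":0},{"slide":[0,0,0.001],"spin":0},{"slide":[0,0,0],"spin":0}]'
```

```text
t: 11.2
position: [0.5612, -0.2025, 0.0651]
tool_rot: [0.0, 0.996, -0.093, 0.001]
ft_force: [0.0, -0.5, -0.6]
grip_width: 0.023
grasp_force: 59.0
t: 11.5
position: [0.5606, -0.2022, 0.0624]
tool_rot: [-0.0, 0.996, -0.093, 0.0]
ft_force: [-0.7, -0.2, -0.4]
grip_width: 0.023
grasp_force: 59.0
```

```bash
python3 -m creep '[{"slide":[0,0,0.001],"spin":0},{"slide":[0,0,0.001],"spin":0},{"slide":[0,0,0],"spin":0},{"slide":[0,0,0],"spin":0}]'; python3 -m creep '[{"slide":[0,0,0.001],"spin":0},{"slide":[0,0,0],"spin":0},{"slide":[0,0,0],"spin":0}]'
```

```text
t: 11.9
position: [0.5606, -0.2023, 0.0602]
tool_rot: [-0.0, 0.996, -0.093, -0.0]
ft_force: [-0.5, 0.3, -1.2]
grip_width: 0.0231
grasp_force: 59.0
t: 12.2
position: [0.5608, -0.2024, 0.0598]
tool_rot: [0.0, 0.996, -0.093, 0.0]
ft_force: [-0.2, -0.7, 1.6]
grip_width: 0.0231
grasp_force: 59.4
```

Contact with the board. Next, slide towards the long stop (tool -y).

```bash
python3 -m creep '[{"slide":[0,-0.003,0],"spin":0},{"slide":[0,-0.003,0],"spin":0},{"slide":[0,-0.002,0],"spin":0},{"slide":[0,0,0],"spin":0},{"slide":[0,0,0],"spin":0}]'; python3 -m creep '[{"slide":[0,-0.001,0],"spin":0},{"slide":[0,-0.001,0],"spin":0},{"slide":[0,0,0],"spin":0}]';python3 -m creep '[{"slide":[0,-0.001,0],"spin":0},{"slide":[0,0,0],"spin":0},{"slide":[0,0,0],"spin":0}]'; python3 -m creep '[{"slide":[0,-0.001,0],"spin":0},{"slide":[0,0,0],"spin":0},{"slide":[0,0,0],"spin":0}]'
```

```text
t: 12.7
position: [0.5627, -0.1945, 0.0597]
tool_rot: [0.0, 0.996, -0.093, 0.001]
ft_force: [-0.3, -1.9, 4.6]
grip_width: 0.0231
grasp_force: 59.7
t: 13.0
position: [0.5628, -0.1934, 0.0598]
tool_rot: [0.001, 0.996, -0.093, 0.001]
ft_force: [0.2, -2.6, 6.2]
grip_width: 0.0232
grasp_force: 59.9
t: 13.3
position: [0.5629, -0.1925, 0.0597]
tool_rot: [0.001, 0.996, -0.093, 0.001]
ft_force: [1.3, -3.2, 5.2]
grip_width: 0.0231
grasp_force: 59.9
t: 13.6
position: [0.563, -0.1919, 0.0598]
tool_rot: [0.001, 0.996, -0.093, 0.001]
ft_force: [-0.2, -3.5, 6.4]
grip_width: 0.0229
grasp_force: 60.0
```

```bash
for i in 1; do python3 -m creep '[{"slide":[0,-0.001,0],"spin":0},{"slide":[0,-0.001,0],"spin":0},{"slide":[0,0,0],"spin":0},{"slide":[0,0,0],"spin":0}]'; done; python3 -m creep '[{"slide":[0,-0.001,0],"spin":0},{"slide":[0,0,0],"spin":0},{"slide":[0,0,0],"spin":0}]'
```

```text
t: 14.0
position: [0.5631, -0.1918, 0.0598]
tool_rot: [0.002, 0.996, -0.093, 0.001]
ft_force: [-0.8, -5.3, 4.9]
grip_width: 0.0234
grasp_force: 59.8
t: 14.3
position: [0.5631, -0.1917, 0.0599]
tool_rot: [0.003, 0.996, -0.094, 0.001]
ft_force: [-0.4, -7.2, 5.1]
grip_width: 0.0231
grasp_force: 59.9
```

Seated on the long stop. Now slide along it to the short stop (tool +x).

```bash
python3 -m creep '[{"slide":[0.002,0,0],"spin":0},{"slide":[0.002,0,0],"spin":0},{"slide":[0.002,0,0],"spin":0},{"slide":[0.002,0,0],"spin":0},{"slide":[0.002,0,0],"spin":0},{"slide":[0.001,0,0],"spin":0},{"slide":[0,0,0],"spin":0},{"slide":[0,0,0],"spin":0}]'; python3 -m creep '[{"slide":[0.001,0,0],"spin":0},{"slide":[0.001,0,0],"spin":0},{"slide":[0,0,0],"spin":0},{"slide":[0,0,0],"spin":0}]'; python3 -m creep '[{"slide":[0.001,0,0],"spin":0},{"slide":[0.001,0,0],"spin":0},{"slide":[0,0,0],"spin":0},{"slide":[0,0,0],"spin":0}]'; python3 -m creep '[{"slide":[0.001,0,0],"spin":0},{"slide":[0.001,0,0],"spin":0},{"slide":[0,0,0],"spin":0},{"slide":[0,0,0],"spin":0}]'
```

```text
t: 15.1
position: [0.5658, -0.1922, 0.0602]
tool_rot: [0.001, 0.996, -0.094, -0.008]
ft_force: [-15.1, -4.3, 19.7]
grip_width: 0.023
grasp_force: 62.1
t: 15.5
position: [0.5679, -0.1926, 0.0602]
tool_rot: [0.001, 0.996, -0.094, -0.008]
ft_force: [-15.7, -3.0, 21.3]
grip_width: 0.0231
grasp_force: 62.0
t: 15.9
position: [0.57, -0.193, 0.0602]
tool_rot: [0.001, 0.996, -0.094, -0.008]
ft_force: [-14.1, -3.4, 21.0]
grip_width: 0.0235
grasp_force: 62.0
t: 16.3
position: [0.572, -0.1934, 0.0602]
tool_rot: [0.001, 0.996, -0.094, -0.008]
ft_force: [-14.1, -4.3, 19.6]
grip_width: 0.023
grasp_force: 62.0
```

Dragging with too much down-force (20 N), so I'll ease up.

```bash
python3 -m creep '[{"slide":[0,0,-0.001],"spin":0},{"slide":[0,0,0],"spin":0},{"slide":[0,0,0],"spin":0}]'; python3 -m creep '[{"slide":[0,0,-0.001],"spin":0},{"slide":[0,0,0],"spin":0},{"slide":[0,0,0],"spin":0},{"slide":[0,0,0],"spin":0}]'
```

```text
t: 16.6
position: [0.5731, -0.1935, 0.0603]
tool_rot: [0.002, 0.996, -0.094, -0.007]
ft_force: [-11.0, -5.3, 13.0]
grip_width: 0.0232
grasp_force: 61.1
t: 17.0
position: [0.5736, -0.1936, 0.0603]
tool_rot: [0.002, 0.996, -0.093, -0.007]
ft_force: [-8.2, -4.9, 8.0]
grip_width: 0.0229
grasp_force: 60.4
```

```bash
python3 -m creep '[{"slide":[0.001,0,0],"spin":0},{"slide":[0.001,0,0],"spin":0},{"slide":[0,0,0],"spin":0},{"slide":[0,0,0],"spin":0}]'; python3 -m creep '[{"slide":[0.001,0,0],"spin":0},{"slide":[0.001,0,0],"spin":0},{"slide":[0,0,0],"spin":0},{"slide":[0,0,0],"spin":0}]'
python3 - <<'E'
from h import *
from m0 import rect
o=manip.get_obs();print(yaw(o),o["wrist_torque"])
for cam in ("wrist","side","top"):
    T=np.array(manip.get_calibration(cam)["pose"]); im,d=manip.camera(cam); save(cam+"3.png",im)
    P=cloud(cam,d,np.ones_like(d,bool),T); l=P[:,:2]-(.6233,-.1777); a=np.radians(-10.6)
    x=l[:,0]*np.cos(a)+l[:,1]*np.sin(a); y=-l[:,0]*np.sin(a)+l[:,1]*np.cos(a); z=P[:,2]
    f=(x>-.11)&(x<-.002)&(y>-.08)&(y<-.002)&(z>.032)&(z<.040); s=(abs(x-.01)<.015)&(y<-.002)&(y>-.05)&(z>.022)&(z<.032)
    L=(abs(y-.01)<.015)&(x<-.02)&(x>-.13)&(z>.022)&(z<.032)
    for n,m in (("foot",f),("short",s),("long",L)):
        if m.sum()>5: print(cam,n,m.sum(),"x",np.percentile(x[m],[2,50,98]).round(4),"y",np.percentile(y[m],[2,50,98]).round(4),"z",np.percentile(z[m],[2,98]).round(4))
E
```

```text
t: 17.4
position: [0.5751, -0.1939, 0.0603]
tool_rot: [0.002, 0.996, -0.093, -0.007]
ft_force: [-10.4, -5.3, 8.9]
grip_width: 0.0233
grasp_force: 60.4
t: 17.8
position: [0.5772, -0.1942, 0.0603]
tool_rot: [0.002, 0.996, -0.093, -0.007]
ft_force: [-9.8, -5.2, 7.4]
grip_width: 0.0227
grasp_force: 60.5
-10.727147290940072 [-1.22537675  2.03019237  0.38013092]
wrist foot 3927 x [-0.0391 -0.0124 -0.0024] y [-0.0482 -0.0266 -0.0026] z [0.0337 0.0365]
wrist short 3760 x [-0.0008  0.0094  0.0186] y [-0.0489 -0.0257 -0.0029] z [0.0241 0.0299]
wrist long 1922 x [-0.0653 -0.0381 -0.0205] y [0.0004 0.0096 0.0163] z [0.0257 0.0286]
side foot 82 x [-0.0846 -0.0569 -0.0039] y [-0.046  -0.0127 -0.0028] z [0.0326 0.0393]
side short 29 x [-0.0045  0.0103  0.0183] y [-0.046  -0.0185 -0.0021] z [0.0261 0.0297]
side long 152 x [-0.1282 -0.0722 -0.023 ] y [-0.0026  0.0119  0.0209] z [0.0222 0.0311]
```

View pics/wrist3.png

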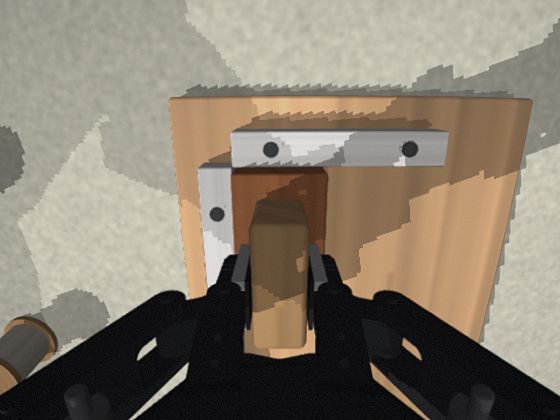

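The block sits flush along the long stop, with its end at row 168 about touching the short stop (face at row 166). It still moves freely in x, so I'll keep pushing.

```bash
python3 -m creep '[{"slide":[0.001,0,0],"spin":0},{"slide":[0.001,0,0],"spin":0},{"slide":[0,0,0],"spin":0},{"slide":[0,0,0],"spin":0}]'; python3 -m creep '[{"slide":[0.001,0,0],"spin":0},{"slide":[0.001,0,0],"spin":0},{"slide":[0,0,0],"spin":0},{"slide":[0,0,0],"spin":0}]'; python3 -m creep '[{"slide":[0.001,0,0],"spin":0},{"slide":[0,0,0],"spin":0},{"slide":[0,0,0],"spin":0}]'
```

```text
t: 18.35
position: [0.5788, -0.1946, 0.0603]
tool_rot: [0.002, 0.996, -0.094, -0.007]
ft_force: [-10.0, -5.5, 8.8]
grip_width: 0.0228
grasp_force: 60.6
t: 18.75
position: [0.579, -0.1946, 0.0604]
tool_rot: [0.001, 0.996, -0.094, -0.009]
ft_force: [-13.4, -4.0, 11.9]
grip_width: 0.0232
grasp_force: 61.0
t: 19.05
position: [0.579, -0.1946, 0.0604]
tool_rot: [0.001, 0.996, -0.094, -0.01]
ft_force: [-14.6, -3.6, 13.4]
grip_width: 0.023
grasp_force: 61.2
```

```bash
python3 -m creep '[{"slide":[0,-0.001,0],"spin":0},{"slide":[0,-0.001,0],"spin":0},{"slide":[0,-0.001,0],"spin":0},{"slide":[0,-0.001,0],"spin":0},{"slide":[0,0,0],"spin":0},{"slide":[0,0,0],"spin":0}]'
cat > tilt.py <<'E'
from h import *
T=np.array(manip.get_calibration("wrist")["pose"]); im,d=manip.camera("wrist"); save("wt.png",im)
P=cloud("wrist",d,np.ones_like(d,bool),T); l=P[:,:2]-(.6233,-.1777); a=np.radians(-10.6)
x=l[:,0]*np.cos(a)+l[:,1]*np.sin(a); y=-l[:,0]*np.sin(a)+l[:,1]*np.cos(a); z=P[:,2]
R={"foot":(x>-.037)&(x<-.008)&(y>-.044)&(y<-.004)&(z>.028)&(z<.045),"ridge":(x>-.069)&(x<-.015)&(y>-.033)&(y<-.015)&(z>.068)&(z<.085),
"board":(x>-.05)&(x<-.004)&(y>-.1)&(y<-.06)&(z>.005)&(z<.02),"short":(x>.003)&(x<.015)&(y>-.1)&(y<-.0)&(z>.02)&(z<.035)}
for n,m in R.items():
    if m.sum()<30: print(n,m.sum()); continue
    A=np.c_[x[m],y[m],np.ones(m.sum())]; c=np.linalg.lstsq(A,z[m],rcond=None)[0]; print(n,m.sum(),"slope deg x,y",np.degrees(c[:2]).round(2),"z",np.median(z[m]).round(4))
m=(x>-.03)&(x<.004)&(y>-.042)&(y<-.006)&(z>.031); E=x[m]; print("foot end x",np.percentile(E,[97,99.5]).round(4))
m=(x>-.037)&(x<-.01)&(y>-.06)&(y<.001)&(z>.031)&(z<.042); print("foot y",np.percentile(y[m],[.5,2,98,99.5]).round(4))
# yaw of the foot's free edge
xs=np.arange(-.036,-.006,.003); e=[np.percentile(y[m&(abs(x-q)<.0015)],1) for q in xs]; print("edge yaw vs -10.6",np.degrees(np.polyfit(xs,e,1)[0]).round(2))
o=manip.get_obs(); print(yaw(o),o["wrist_torque"],o["position"])
E
python3 tilt.py
```

```text
t: 19.65
position: [0.5791, -0.1943, 0.0605]
tool_rot: [0.004, 0.996, -0.094, -0.01]
ft_force: [-15.0, -8.0, 12.2]
grip_width: 0.0228
grasp_force: 61.1
foot 1835 slope deg x,y [ 2.73 -0.69] z 0.0353
ridge 4853 slope deg x,y [-1.1  -0.68] z 0.0736
board 4929 slope deg x,y [ 0.18 -0.11] z 0.0109
short 4597 slope deg x,y [ 0.53 -0.06] z 0.027
foot end x [-0.0026  0.001 ]
foot y [-0.0486 -0.0482 -0.0015 -0.001 ]
edge yaw vs -10.6 1.56
-10.806746938169727 [-1.86926886  3.1380828   0.51735391] [ 0.57909863 -0.19436538  0.06052142]
```

The block has tipped about 1° with the arm's flex. I'll press down a little to seat it flat.

```bash
python3 -m creep '[{"slide":[0,0,0.001],"spin":0},{"slide":[0,0,0.001],"spin":0},{"slide":[0,0,0],"spin":0},{"slide":[0,0,0],"spin":0}]'; python3 tilt.py | grep -E "ridge|board|foot"; python3 -m creep '[{"slide":[0,0,0.001],"spin":0},{"slide":[0,0,0.001],"spin":0},{"slide":[0,0,0],"spin":0},{"slide":[0,0,0],"spin":0}]'; python3 tilt.py
```

```text
t: 20.1
position: [0.5791, -0.1944, 0.0605]
tool_rot: [0.003, 0.995, -0.094, -0.01]
ft_force: [-18.1, -7.5, 23.1]
grip_width: 0.0231
grasp_force: 62.4
foot 1825 slope deg x,y [ 2.92 -0.82] z 0.0353
ridge 4857 slope deg x,y [-1.11 -0.61] z 0.0736
board 4958 slope deg x,y [ 0.17 -0.12] z 0.0109
foot end x [-0.0025  0.001 ]
foot y [-0.0486 -0.0482 -0.0015 -0.001 ]
t: 20.55
position: [0.5791, -0.1944, 0.0603]
tool_rot: [0.003, 0.995, -0.094, -0.01]
ft_force: [-22.4, -7.1, 33.1]
grip_width: 0.0232
grasp_force: 63.8
foot 1847 slope deg x,y [ 2.99 -0.65] z 0.0352
ridge 4862 slope deg x,y [-0.96 -0.51] z 0.0735
board 4969 slope deg x,y [ 0.17 -0.06] z 0.0109
short 4621 slope deg x,y [ 0.42 -0.07] z 0.027
foot end x [-0.0026  0.0009]
foot y [-0.0486 -0.0482 -0.0015 -0.001 ]
edge yaw vs -10.6 0.99
-10.826685782315991 [-1.28460215  4.44416214  0.58441331] [ 0.57904915 -0.19440794  0.06032306]
```

```bash
python3 -m creep '[{"slide":[0,0,-0.001],"spin":0},{"slide":[0,0,-0.001],"spin":0},{"slide":[0,0,-0.001],"spin":0},{"slide":[0,0,-0.001],"spin":0},{"slide":[0,0,-0.001],"spin":0},{"slide":[0,0,0],"spin":0},{"slide":[0,0,0],"spin":0}]'; python3 tilt.py | grep -E "ridge|board|foot"; python3 -m creep '[{"slide":[-0.001,0,0],"spin":0},{"slide":[-0.001,-0.001,0],"spin":0},{"slide":[0,0,0],"spin":0},{"slide":[0,0,0],"spin":0}]'; python3 tilt.py
```

```text
t: 21.3
position: [0.5791, -0.1943, 0.0606]
tool_rot: [0.004, 0.996, -0.094, -0.01]
ft_force: [-13.9, -9.0, 8.6]
grip_width: 0.0228
grasp_force: 60.6
foot 1831 slope deg x,y [ 2.85 -0.61] z 0.0353
ridge 4855 slope deg x,y [-1.04 -0.71] z 0.0737
board 4935 slope deg x,y [ 0.15 -0.1 ] z 0.0109
foot end x [-0.0025  0.001 ]
foot y [-0.0485 -0.0482 -0.0015 -0.001 ]
t: 21.75
position: [0.5791, -0.1942, 0.0606]
tool_rot: [0.005, 0.996, -0.094, -0.008]
ft_force: [-11.1, -10.0, 4.4]
grip_width: 0.023
grasp_force: 60.1
foot 1825 slope deg x,y [ 2.8  -0.99] z 0.0353
ridge 4871 slope deg x,y [-0.99 -0.82] z 0.0737
board 4933 slope deg x,y [ 0.18 -0.02] z 0.0109
short 4559 slope deg x,y [ 0.56 -0.05] z 0.027
foot end x [-0.0025  0.001 ]
foot y [-0.0486 -0.0481 -0.0014 -0.001 ]
edge yaw vs -10.6 1.58
-10.813898893924451 [-2.53049836  2.31828694  0.55775478] [ 0.5790702  -0.19425849  0.06060341]
```

Run:
```python
from h import *
w=cv2.imread("pics/wt.png")[:,:,::-1]
im,d=manip.camera("side"); a=cv2.resize(im[120:220,180:320],(560,400),interpolation=2)
tp,_=manip.camera("top"); b=cv2.resize(w[120:300,160:380],(240,196)); c=cv2.resize(tp[120:240,130:300],(240,170))
out=np.zeros((400,800,3),np.uint8); out[:,:560]=a; out[:196,560:]=b; out[200:370,560:]=c; save("fin.png",out)
print([(n,[np.round(world("side",r["at"]),3).tolist() for r in manip.spot_in("side",n)][:1]) for n in ("square_block","round_block","spool","weight","tweezers")])
```

```text
[('square_block', [[0.517, 0.337, 0.053]]), ('round_block', [[0.604, 0.197, 0.055]]), ('spool', [[0.52, 0.018, 0.031]]), ('weight', [[0.645, 0.01, 0.025]]), ('tweezers', [[0.509, -0.508, 0.014]])]
```

View pics/fin.png

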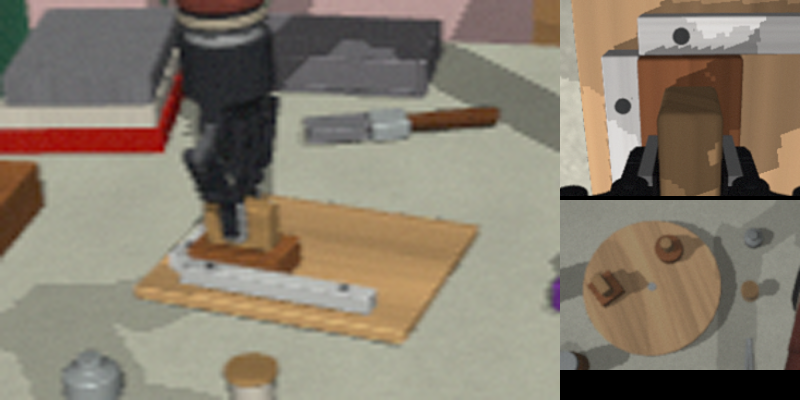

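The final views show the block gripped in the corner, flush on both stops. The square and round blocks are still standing on the turntable and the bystanders are unmoved.

```bash
python3 -c "
from plant import manip
print(manip.sign_off())"
```

```text
the job is handed in; nothing more can be done
None
```

The oblong block is in the corner, still gripped and pressed into the long and short stops with about 10 N each; it is tipped about 1° by the arm's flex, the other blocks still stand on the turntable, nothing else looked disturbed, and the job is handed in.

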